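Roll the red-capped specimen tube out of its spring clips

TASK

The red-capped specimen tube is next for the microscope. Roll it sideways out of its two spring clips through their open side, keeping it low until it is clear of the jaws - do not pull it straight up - and lay it gently, without dropping it, lengthwise across both notches of the yellow cradle, roughly centred; it may point either way. Leave the green-capped tube in its clips.

Things in the scene. Friction and masses are not known exactly. Their poses are not given: they have to be found in the camera images.
- tube_red_center (a point): Tube to move: white, red cap at one end, red band at the other; 150 mm long, 18 mm thick, about 60 g, level. This point: its middle, on its axis; y runs along it to the cap. It sits in two clips 12 mm wide, 46 mm either side of its middle, free all round between. Moved level to the rail's -x it lifts the jaws with 5 to 15 N and is clear of them after 30 mm; upwards they stop it hard after 4 mm.
- tube_green_center (a point): The same tube with green cap and band, in the other pair of clips, to be left alone. This point: its middle; y runs along it to the cap.
- rack: Fixed clip rail, plate 56 x 380 x 8 mm, origin under its middle, y along it, z up. Tubes lie along y, end to end, middles near x 0, y -90 and +90 mm (either order), axes at z 50 mm. Each clip: saddle below (top z 41 mm, x -8 to 17), back wall on +x, sprung steel jaw over the tube (top z 66 mm) with its tip down in front at x -10 mm. The clips are open to -x, roughly the robot's side.
- cradle: Fixed yellow cradle: plate 60 (x) by 120 (y) by 8 mm with two V-notched blocks, 12 mm thick, at y -45 and +45 mm, open between down to the plate. Notches run along y: 45 degree sides, bottom at z 35 mm, mouth 37 mm wide, top edges z 54 mm. A tube at rest in both has its axis at x 0, z 48 mm, along y. Origin: under its middle, on the bench; z up.
Things that resemble listed ones, but are neither listed nor needed, are in the scene too. Leave any turquoise look-alike of the part that bears tube_red_center alone. What is shaped like the cradle but purple is not meant.

How it is judged:
By the outcome, as a careful person would: the job done as asked, in the order asked, and still so for the second after the job is handed in, with the robot touching nothing.
It also fails if it takes over 38 s, if anything falls off the work surface, if the arm or the gripper's body presses on something with over 40 N, if the wrist force passes 120 N, or if a joint passes its speed limit or range.

ROBOT

A 6-joint arm with a two-finger parallel gripper is mounted at the origin on the work surface. World frame = base frame: x ahead of the robot, y to its left, z up, the work surface at z = 0. Lengths are in m, angles in rad, forces in N, time in s.
With the tool pointing down it reaches from about 0.15 to 0.775 m from the base axis. Payload 6.1 kg.
Tool frame: the origin (TCP) lies at the very end of the fingers, on their centre line; the grasp point (between the pads) lies 19 mm behind it; x points along the fingers, z is the direction in which the jaws open and shut, and the axes are right-handed (so a half turn about x gives the same grasp; the last joint's range is limited). The gripper opens to 85 mm and grips with 20 to 120 N. Pads are 22 mm wide; open, the fingers measure 114 mm over their backs; the gripper's body (76 mm by 85 mm) begins 54 mm behind the grasp point. The pads swing forward as they close: fully open they stand 13 mm farther back than shut.
Start: joints at [-1.303, 0.126, -0.04, 1.405, 0, 1.571], TCP at [0.139, -0.506, 0.231] pointing down, gripper open.
Joint ranges: [-2.72, 2.72], [-0.95, 1.95], [-1.27, 1.35], [-1.78, 2.02], [-1.46, 1.47], [-3.14, 3.14]. Speed limits (rad/s): [2.39, 2.39, 3.01, 3.14, 3.14, 3.14].

INTERFACE

Orientations are given as [roll, pitch, yaw] about the fixed x, y, z axes, in that order (R = Rz(yaw) Ry(pitch) Rx(roll)).
In Python, from plant import ctrl, cams, workorder gives the robot as it stands.
- The arm moves only by the shell command python3 -m handwheel 'ROWS' [FORCE]. ROWS is JSON, a list of rows, each a list of 7 numbers: the shift along the tool's x, y, z each as a share of 0.4 m, from -1 to 1, then the turn, a rotation vector about the tool's x, y, z each as a share of pi rad, from -1 to 1, then the opening, from 0 (shut) to 1 (fully open). A call has 1 to 8 rows; each row shifts and turns the pose as measured when the row begins, along the tool's axes as they then stand; what a row does not reach is not made up. A row lasts 1/12 s, in which the tool goes at most 41.7 mm and 7.16 degrees, less where a joint would pass 70% of its speed; a pose out of reach is approached as far as the arm can. A call with a number of a shift or a turn outside -1 to 1 is refused whole. A call with a gripper value outside its range is refused whole. The fingers move at their own pace and stop on an object; FORCE is the grip in N (left out, the last holds). Time passes only in rows, so rows that do not move let the fingers close. It gives the time, the measured TCP pose, the force and the opening at its end, in the units of the state.
- ctrl.sense(): the state, without advancing time (a new reading comes with each control period).
- cams.camera(name): name is "scene" or "top" or "wrist"; returns a dict with "image" (400x640x3 uint8, red, green, blue), "z_map" (400x640 float32, m along the optical axis (not along the pixel's ray), 0 where there is no reading), "fx", "fy", "cx", "cy" (pixels), "R" (3x3) and "t" (3): a world point X has camera coordinates R X + t. Camera axes: x right, y down, z forward; pixel columns grow to the right and rows downward; lengths in m; the calibration is good to about 2 mm. A picture is of the moment at which its call begins.
- workorder.job_done(): hands the job in, once; it reports no verdict.
The state is a dict: "clock": time; "q": joint angles; "qd": joint speeds; "joint_torque": joint torques, N m; "position": TCP position; "tool_rot": TCP orientation; "force": force on the tool from outside, world axes, zero at the start; "torque": the same for the moment, N m; "grip_width": opening from 0.0 (shut) to 1.0 (fully open).
Only numpy, scipy, OpenCV 4.12 (cv2) and the standard library are available. Lean on these libraries where they do the work, as an engineer would, in place of code of your own. Each camera call takes 0.05 s, during which the arm holds its last target.

## Working session

There is one attempt and no reset: what is moved stays moved. The work goes in short steps, Python scripts to look and compute and a shell command to move; the robot and the scene stay as the last step left them, time stands still between calls to the robot, and variables do not carry over. Pictures are saved under pics/ and viewed, and the job is handed in when it is done.

```bash
ls; mkdir -p pics; python3 - <<'E'
from plant import ctrl,cams
import cv2,numpy as np
print(ctrl.sense())
for n in("scene","top"):
    c=cams.camera(n); cv2.imwrite(f"pics/{n}0.png",c["image"][:,:,::-1]); np.savez(f"{n}0.npz",**c)
    print(n,c["fx"],c["cx"],c["cy"],c["R"],c["t"])
E
```

```text
pics
{'clock': 0.0, 'q': array([-1.30297614e+00,  1.26367011e-01, -4.06087572e-02,  1.40539054e+00,
        1.02831778e-07,  1.57080478e+00]), 'qd': array([-0.00108627,  0.00056985, -0.00158157, -0.00057267,  0.00078009,
        0.00031564]), 'joint_torque': array([ 2.75345999e-03, -4.35911071e+01,  3.52927029e+01,  1.73221983e-02,
        2.67413870e-04, -6.77316123e-07]), 'position': array([ 0.13882347, -0.50589278,  0.23053494]), 'tool_rot': array([3.14153561, 1.56922635, 1.83855102]), 'force': array([ 0.82780659, -0.41338979, -0.94523   ]), 'torque': array([ 0.02306991,  0.0238068 , -0.03076107]), 'grip_width': 0.9978211633936016}
scene 481.6723399717958 316.42930248446487 191.88294151021006 [[ 4.66845631e-01  8.84338412e-01  8.54489715e-04]
 [ 7.07344138e-01 -3.72829395e-01 -6.00551840e-01]
 [-5.30772481e-01  2.80969421e-01 -7.99585366e-01]] [-0.30483633 -0.36763696  1.13177346]
top 371.38542504254286 320.27908883724916 203.9594561845261 [[ 0.0280634  -0.99940483 -0.02006094]
 [-0.99466579 -0.02592627 -0.0998388 ]
 [ 0.09925927  0.02275574 -0.99480137]] [0.00777039 0.61386    0.66779808]
```

View pics/scene0.png

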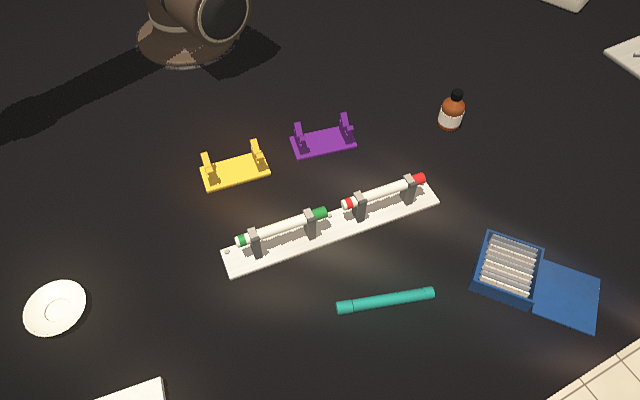

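View pics/top0.png

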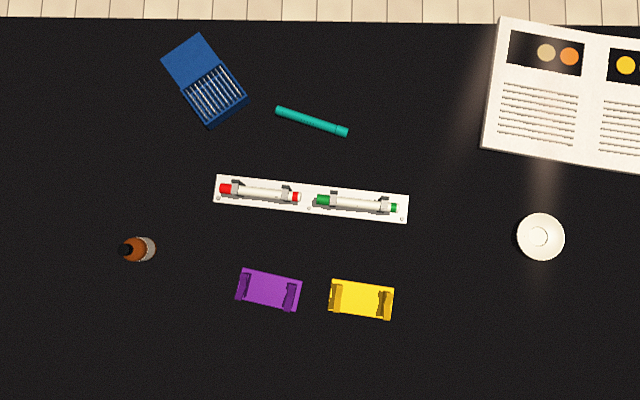

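The scene and top views agree. In the top view the red tube runs from px (219,188) at the cap to (300,197), in the +y half of the rail. The green tube is around (357,203), the yellow cradle around (361,299) and the purple decoy around (268,289). The turquoise tube lies loose. Next I'll measure.

```bash
cat > h.py <<'E'
import numpy as np,cv2
def cloud(c):
    v,u=np.mgrid[0:400,0:640]; z=c["z_map"]
    P=np.stack([(u-c["cx"])/c["fx"]*z,(v-c["cy"])/c["fy"]*z,z],-1)
    return (P-c["t"])@c["R"]
def hsv(c): return cv2.cvtColor(c["image"],cv2.COLOR_RGB2HSV)
def rect(p): 
    r=cv2.minAreaRect((p[:,:2]*1000).astype(np.float32)); return r
def mask(c,col):
    h=hsv(c);H,S,V=h[...,0],h[...,1],h[...,2]
    r={"red":((H<5)|(H>174)),"green":(H>50)&(H<75),"yellow":(H>20)&(H<32)}[col]
    return r&(S>150)&(V>50)&(c["z_map"]>0)
E
python3 - <<'E'
from h import *
for n in("top","scene"):
    c=dict(np.load(n+"0.npz")); W=cloud(c); h=hsv(c)
    print(n)
    for col in("red","green","yellow"):
        m=mask(c,col)
        k,l,st,ce=cv2.connectedComponentsWithStats(m.astype(np.uint8))
        for i in range(1,k):
            if st[i,4]<15: continue
            p=W[l==i]; print(col,st[i],"med",np.median(p,0).round(4),"zmax",np.percentile(p[:,2],[5,95]).round(4),rect(p))
    # white rail plate
    m=(h[...,1]<60)&(h[...,2]>120)&(c["z_map"]>0)&(W[...,2]<.014)&(W[...,2]>.002)&(W[...,0]>.35)&(W[...,0]<.65)&(abs(W[...,1])<.35)
    k,l,st,ce=cv2.connectedComponentsWithStats(m.astype(np.uint8))
    for i in range(1,k):
        if st[i,4]>100:
            print("plate",st[i],np.median(W[l==i],0),rect(W[l==i]))
    m=(h[...,1]<60)&(h[...,2]>100)&(W[...,2]>.05)&(W[...,2]<.063)&(W[...,0]>.35)
    k,l,st,ce=cv2.connectedComponentsWithStats(m.astype(np.uint8))
    for i in range(1,k):
        if st[i,4]>30: print("tube",st[i],np.median(W[l==i],0),rect(W[l==i]))
E
```

```text
top
red [219 184  13  10 111] med [0.6352 0.1988 0.0575] zmax [0.0513 0.0598] ((636.042236328125, 201.1248016357422), (26.32984161376953, 16.459463119506836), 84.53301239013672)
red [292 192   6  10  46] med [0.6238 0.0717 0.0571] zmax [0.0509 0.0594] ((624.5665893554688, 71.17476654052734), (8.19215202331543, 15.809764862060547), 79.72917938232422)
green [317 195  12  10 111] med [0.6195 0.0192 0.0578] zmax [0.0521 0.0605] ((619.3951416015625, 20.03046417236328), (16.256555557250977, 20.09040641784668), 1.182803988456726)
green [391 203   5   9  37] med [ 0.6085 -0.1075  0.0573] zmax [0.0535 0.0597] ((608.8941040039062, -107.2940444946289), (14.4567289352417, 7.074113368988037), 0.016618922352790833)
yellow [617  57  18  17 243] med [ 0.9045 -0.5665  0.016 ] zmax [0.0142 0.018 ] ((904.8291625976562, -566.873046875), (33.530460357666016, 34.267738342285156), 49.919639587402344)
yellow [ 327  279   67   42 1982] med [ 0.4385 -0.0553  0.0081] zmax [0.0054 0.0498] ((436.269775390625, -56.57594299316406), (122.77997589111328, 63.23563003540039), 83.38690948486328)
plate [ 213  184  196  
[... 1475 characters left out ...]
5, 57.446388244628906), 85.17601776123047)
tube [350 173  63  33 602] [0.63324988 0.13287512 0.05745918] ((630.8443603515625, 132.63458251953125), (111.58186340332031, 19.101957321166992), 85.54402160644531)
tube [341 199   6  10  39] [0.627328   0.06338625 0.05540407] ((625.5703125, 63.754093170166016), (4.6689372062683105, 16.401079177856445), 83.862548828125)
tube [244 207  70  38 706] [ 0.61770485 -0.0477172   0.05729817] ((618.9357299804688, -46.60028839111328), (111.29524230957031, 26.616905212402344), 84.62359619140625)
tube [234 236   6  11  36] [ 0.61279754 -0.11475634  0.05636627] ((609.9903564453125, -114.39200592041016), (4.797147274017334, 17.112911224365234), 84.58793640136719)
```

```bash
cat >> h.py <<'E'
from scipy.spatial.transform import Rotation as Rn
def tool(s): return Rn.from_euler("xyz",s["tool_rot"])
def plan(s,target,yawdeg):
    """target TCP, tool x down, tool z along +-(rail x with yaw). returns tool-frame shift share, turn share"""
    R=tool(s); a=np.radians(yawdeg); best=None
    for sg in(1,-1):
        z=sg*np.array([np.cos(a),np.sin(a),0]); x=np.array([0,0,-1.]); y=np.cross(z,x)
        T=Rn.from_matrix(np.stack([x,y,z],1)); rv=(R.inv()*T).as_rotvec()
        if best is None or np.linalg.norm(rv)<np.linalg.norm(best[0]): best=(rv,T)
    d=R.inv().apply(np.array(target)-s["position"]); 
    d2=best[1].inv().apply(np.array(target)-s["position"])
    print("clock",s["clock"],"pos",s["position"].round(4),"q",s["q"].round(2),"F",s["force"].round(1),"grip",round(s["grip_width"],3))
    print("shift share now",(d/.4).round(4),"in target frame",(d2/.4).round(4),"turn share",(best[0]/np.pi).round(4),"rows>=",np.linalg.norm(d)/.0417,np.degrees(np.linalg.norm(best[0]))/7.16)
E
python3 - <<'E'
from h import *
from plant import ctrl
s=ctrl.sense(); print(tool(s).as_matrix().round(3))
plan(s,[.632,.136,.20],-5)
for n in("top","scene"):
    c=dict(np.load(n+"0.npz")); W=cloud(c); m=mask(c,"yellow")&(W[...,0]<.6)
    for lo,hi in((.004,.012),(.03,.06),(.05,.06)):
        p=W[m&(W[...,2]>lo)&(W[...,2]<hi)]
        print(n,lo,rect(p))
        if lo>.02:
            for sgn in(1,-1):
                q=p[(p[:,1]+.056)*sgn>0]; print(sgn,len(q),rect(q),q.min(0).round(3),q.max(0).round(3))
    m=(W[...,2]>.0635)&(W[...,2]<.08)&(W[...,0]>.55)&(W[...,0]<.7)&(W[...,1]<.3)
    k,l,st,ce=cv2.connectedComponentsWithStats(m.astype(np.uint8))
    for i in range(1,k):
        if st[i,4]>8: print("jaw",st[i,4],np.median(W[l==i],0).round(4))
E
```

```text
[[-0.     0.964  0.265]
 [ 0.001  0.265 -0.964]
 [-1.     0.    -0.001]]
clock 0.1 pos [ 0.1388 -0.5059  0.2306] q [-1.3   0.13 -0.04  1.41  0.    1.57] F [0.3 0.6 0.5] grip 1.002
shift share now [ 0.0783  1.6136 -1.2213] in target frame [0.0765 1.7062 1.0884] turn share [-3.87e-01 -4.00e-04 -3.00e-04] rows>= 19.42632642053077 9.728783696299566
top 0.004 ((438.228515625, -56.235347747802734), (119.13335418701172, 59.31081008911133), 83.22833251953125)
top 0.03 ((438.6196594238281, -56.769657135009766), (102.2092514038086, 47.590667724609375), 83.14469909667969)
1 186 ((444.0018005371094, -12.001180648803711), (12.027576446533203, 47.590667724609375), 83.14469909667969) [ 0.421 -0.019  0.031] [ 0.468 -0.004  0.055]
-1 217 ((433.04534912109375, -101.2827377319336), (12.482643127441406, 47.01976776123047), 83.171875) [ 0.41 -0.11  0.03] [ 0.457 -0.093  0.055]
top 0.05 ((439.045654296875, -56.82546615600586), (101.99769592285156, 44.41119384765625), 83.40615844726562)
1 43 ((444.58172607421875, -11.674659729003906), (10.99312973022461, 43.788429260253906), 83.45146179199219) [ 0.423 -0.0
[... 711 characters left out ...]
((434.44219970703125, -100.18551635742188), (11.711357116699219, 42.56703186035156), 83.26942443847656) [ 0.413 -0.108  0.03 ] [ 0.456 -0.093  0.055]
scene 0.05 ((441.0488586425781, -55.702674865722656), (100.6877670288086, 44.2555046081543), 82.6114273071289)
1 25 ((446.8094787597656, -11.295286178588867), (10.839862823486328, 44.223121643066406), 83.09479522705078) [ 0.425 -0.019  0.05 ] [ 0.469 -0.004  0.054]
-1 27 ((434.40252685546875, -99.8321533203125), (10.54311466217041, 42.441856384277344), 81.1752700805664) [ 0.413 -0.108  0.05 ] [ 0.455 -0.093  0.055]
jaw 30 [0.6497 0.1799 0.0652]
jaw 32 [0.6417 0.0903 0.0652]
jaw 32 [6.344e-01 2.000e-04 6.540e-02]
jaw 36 [ 0.6258 -0.09    0.0651]
```

```bash
python3 -m handwheel '[[0,0.08,-0.06,-0.039,0,0,1],[0,0.087,-0.05,-0.039,0,0,1],[0,0.092,-0.039,-0.039,0,0,1],[0,0.096,-0.027,-0.039,0,0,1],[0,0.099,-0.015,-0.039,0,0,1],[0,0.1,-0.002,-0.039,0,0,1],[0,0.1,0.01,-0.039,0,0,1],[0,0.097,0.022,-0.039,0,0,1]]' 60; python3 - <<'E'
from h import *
from plant import ctrl
plan(ctrl.sense(),[.632,.1345,.16],-5)
E
```

```text
clock: 0.77
position: [0.3346, -0.2465, 0.2259]
tool_rot: [2.519, 1.564, 2.212]
force: [1.4, -0.6, -0.3]
grip_width: 0.998
clock 0.7667 pos [ 0.3346 -0.2465  0.2259] q [-0.64 -0.07 -0.26  1.39  0.    1.24] F [ 1.4 -0.6 -0.3] grip 0.998
shift share now [0.1671 1.1319 0.4221] in target frame [0.1648 1.0138 0.6576] turn share [-0.0699 -0.0017 -0.0016] rows>= 11.698404885449722 1.7573571569494302
```

```bash
python3 -m handwheel '[[0.01,0.093,0.04,-0.036,-0.001,-0.001,1],[0.01,0.088,0.05,-0.034,-0.001,-0.001,1],[0.014,0.084,0.054,0,0,0,1],[0.014,0.084,0.054,0,0,0,1],[0.014,0.084,0.054,0,0,0,1],[0.014,0.084,0.054,0,0,0,1],[0.014,0.084,0.054,0,0,0,1],[0.014,0.084,0.054,0,0,0,1]]'; python3 - <<'E'
from h import *
from plant import ctrl
plan(ctrl.sense(),[.632,.1345,.16],-5)
E
```

```text
clock: 1.43
position: [0.5329, 0.0181, 0.1833]
tool_rot: [-0.91, 1.566, -0.977]
force: [0.2, -0.8, -0.5]
grip_width: 0.999
clock 1.4333 pos [0.5329 0.0181 0.1833] q [ 0.04  0.14 -0.12  1.3  -0.    1.67] F [ 0.2 -0.8 -0.5] grip 0.999
shift share now [0.0577 0.3072 0.2274] in target frame [0.0582 0.3114 0.2215] turn share [0.0063 0.0009 0.0011] rows>= 3.7079942514215376 0.1621352240525176
```

```bash
python3 -m handwheel '[[0.015,0.083,0.06,0.006,0.001,0.001,1],[0.015,0.083,0.06,0,0,0,1],[0.015,0.083,0.06,0,0,0,1],[0.013,0.06,0.045,0,0,0,1],[0,0,0,0,0,0,1],[0,0,0,0,0,0,1]]'; python3 - <<'E'
from h import *
from plant import ctrl,cams
plan(ctrl.sense(),[.632,.1345,.16],-5)
c=cams.camera("wrist");cv2.imwrite("pics/w1.png",c["image"][:,:,::-1]);np.savez("w1.npz",**c)
W=cloud(c);m=mask(c,"red")&(W[...,0]>.5)
k,l,st,ce=cv2.connectedComponentsWithStats(m.astype(np.uint8))
for i in range(1,k):
    if st[i,4]>40: print(st[i],np.median(W[l==i],0).round(4),rect(W[l==i]))
h=hsv(c);m=(h[...,1]<60)&(h[...,2]>100)&(W[...,2]>.052)&(W[...,2]<.062)
k,l,st,ce=cv2.connectedComponentsWithStats(m.astype(np.uint8))
for i in range(1,k):
    if st[i,4]>100: print("tube",st[i],np.median(W[l==i],0).round(4),rect(W[l==i]))
E
```

```text
clock: 1.93
position: [0.634, 0.1443, 0.1523]
tool_rot: [-2.986, 1.563, -3.064]
force: [0.5, -1.3, 0.1]
grip_width: 1.003
clock 1.9333 pos [0.634  0.1443 0.1523] q [0.22 0.38 0.12 1.31 0.   1.87] F [ 0.5 -1.3  0.1] grip 1.003
shift share now [-0.0192 -0.0248 -0.0032] in target frame [-0.0193 -0.0248 -0.0028] turn share [ 0.003  -0.0024  0.0004] rows>= 0.3027452781459863 0.09808866563657101
[304 112  24  32 727] [0.636  0.1995 0.06  ] ((636.3201293945312, 199.23492431640625), (22.216129302978516, 17.2055721282959), 85.13658142089844)
[305 279  19  10  72] [0.6237 0.0715 0.0588] ((624.8902587890625, 72.2587890625), (7.814439296722412, 15.250714302062988), 85.26202392578125)
tube [ 302  162   25   99 2135] [0.6303 0.1372 0.0592] ((629.8349609375, 133.38168334960938), (82.92012786865234, 18.250202178955078), 84.60562133789062)
```

View pics/w1.png

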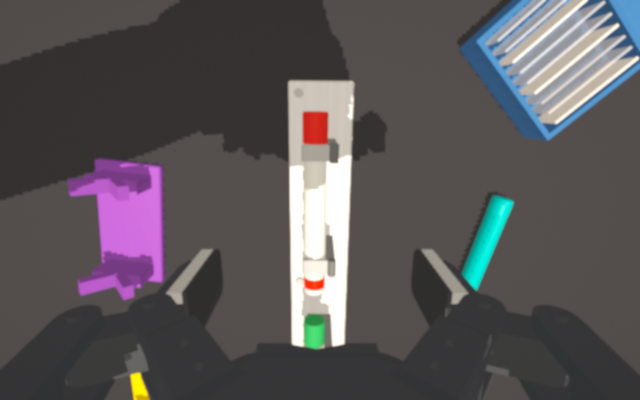

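The wrist view shows the tube at columns 302–327, rows 112–290, centred between the fingers. The turquoise tube is near the right finger at (487,240), so I'll check its clearance.

```bash
python3 - <<'E'
from h import *
from plant import ctrl
for n in("top0","w1"):
    c=dict(np.load(n+".npz"));W=cloud(c);h=hsv(c);m=(h[...,0]>80)&(h[...,0]<95)&(h[...,1]>120)&(h[...,2]>60)&(c["z_map"]>0)
    print(rect(W[m]),W[m].min(0),W[m].max(0))
plan(ctrl.sense(),[.6308,.1345,.060],-5)
E
```

```text
((782.3038330078125, 49.64590835571289), (154.6296844482422, 18.252195358276367), 71.9565658569336) [ 0.75060389 -0.02592535 -0.00229653] [0.8139774  0.12229962 0.02054154]
((771.3212890625, 107.2634048461914), (82.02549743652344, 162.86647033691406), 37.15630340576172) [6.89615058e-01 1.92138074e-02 1.42084838e-04] [0.81877967 0.14758215 0.19712946]
clock 1.9833 pos [0.6336 0.1441 0.1519] q [0.22 0.38 0.11 1.31 0.   1.87] F [ 0.  -0.  -0.6] grip 1.001
shift share now [ 0.2299 -0.0242 -0.0033] in target frame [ 0.2298 -0.0244 -0.005 ] turn share [ 0.0029 -0.0026  0.0003] rows>= 2.217646973226799 0.09848232431584616
```

```bash
python3 -m handwheel '[[0.07,-0.012,-0.003,0.003,-0.0025,0,1],[0.07,-0.012,-0.002,0,0,0,1],[0.07,0,0,0,0,0,1],[0.02,0,0,0,0,0,1],[0,0,0,0,0,0,1]]'; python3 - <<'E'
from h import *
from plant import ctrl
plan(ctrl.sense(),[.6308,.1345,.031],-5)
E
```

```text
clock: 2.4
position: [0.6288, 0.1297, 0.0607]
tool_rot: [-0.17, 1.567, -0.262]
force: [-0.8, 0.0, -0.4]
grip_width: 1.001
clock 2.4 pos [0.6288 0.1297 0.0607] q [ 0.2   0.39 -0.08  1.1  -0.    1.87] F [-0.8  0.  -0.4] grip 1.001
shift share now [0.0743 0.0124 0.0037] in target frame [0.0743 0.0123 0.004 ] turn share [-0.0016  0.0012  0.0002] rows>= 0.7237923349329907 0.05041245776547388
```

```bash
python3 -m handwheel '[[0.04,0.006,0.003,-0.0016,0.001,0,1],[0.032,0.004,0.001,0,0,0,1],[0,0,0,0,0,0,1],[0,0,0,0,0,0,1]]'; python3 - <<'E'
from h import *
from plant import ctrl,cams
plan(ctrl.sense(),[.6308,.1345,.031],-5)
c=cams.camera("wrist");cv2.imwrite("pics/w2.png",c["image"][:,:,::-1])
E
```

```text
clock: 2.73
position: [0.6315, 0.1312, 0.0366]
tool_rot: [0.058, 1.566, -0.032]
force: [-0.5, 0.1, 0.4]
grip_width: 1.0
clock 2.7333 pos [0.6315 0.1312 0.0366] q [ 0.21  0.41 -0.1   1.06 -0.    1.87] F [-0.5  0.1  0.4] grip 1.0
shift share now [ 0.014   0.008  -0.0026] in target frame [ 0.0141  0.008  -0.0025] turn share [-0.0011  0.0016 -0.0001] rows>= 0.15716246852662855 0.047843470972957526
```

View pics/w2.png

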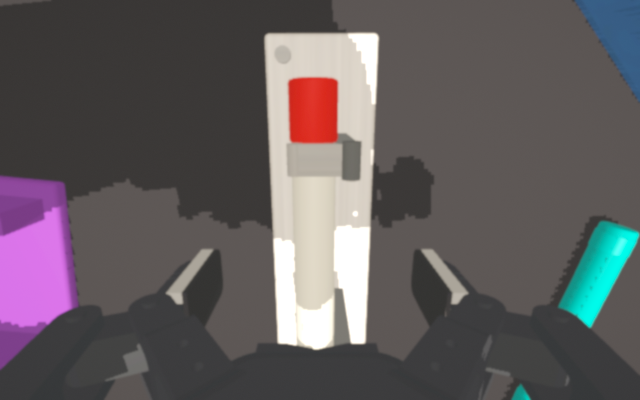

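```bash
python3 -m handwheel '[[0.015,0.008,-0.002,-0.001,0.0016,0,1],[0,0,0,0,0,0,0.5],[0,0,0,0,0,0,0.32],[0,0,0,0,0,0,0.32]]' 40; python3 - <<'E'
from h import *
from plant import ctrl,cams
plan(ctrl.sense(),[.6308,.1345,.031],-5)
c=cams.camera("wrist");cv2.imwrite("pics/w3.png",c["image"][:,:,::-1])
E
```

```text
clock: 3.12
position: [0.6329, 0.1352, 0.0339]
tool_rot: [0.399, 1.566, 0.312]
force: [0.4, 0.4, -0.1]
grip_width: 0.599
clock 3.1167 pos [0.6329 0.1352 0.0339] q [ 0.21  0.41 -0.1   1.05  0.    1.87] F [ 0.4  0.4 -0.1] grip 0.599
shift share now [ 0.0073 -0.0023 -0.0051] in target frame [ 0.0074 -0.0023 -0.0051] turn share [ 0.      0.0014 -0.0006] rows>= 0.08840843237675568 0.03767914931253284
```

View pics/w3.png

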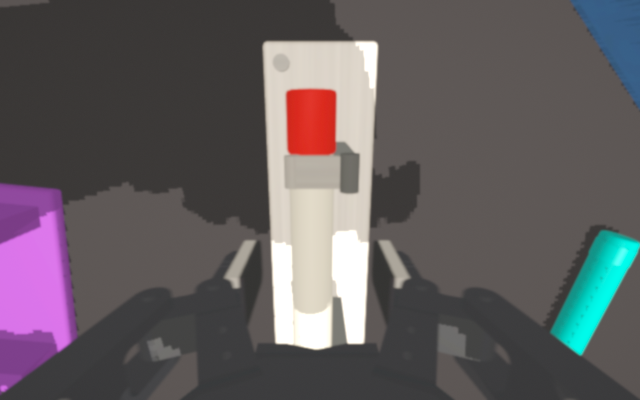

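```bash
python3 -m handwheel '[[0.008,-0.002,-0.006,0,0.0014,0,0.32],[0,0,0,0,0,0,0.32],[0,0,0,0,0,0,0.32],[0,0,0,0,0,0,0.3]]' 40; python3 - <<'E'
from h import *
from plant import ctrl,cams
plan(ctrl.sense(),[.6308,.1345,.031],-5)
c=cams.camera("wrist");cv2.imwrite("pics/w4.png",c["image"][200:,150:500,::-1].repeat(2,0).repeat(2,1))
E
```

```text
clock: 3.5
position: [0.6304, 0.1347, 0.0309]
tool_rot: [1.46, 1.569, 1.373]
force: [0.2, -0.3, 0.3]
grip_width: 0.299
clock 3.5 pos [0.6304 0.1347 0.0309] q [ 0.21  0.41 -0.11  1.05  0.    1.87] F [ 0.2 -0.3  0.3] grip 0.299
shift share now [-0.0001 -0.0005  0.001 ] in target frame [-0.0001 -0.0005  0.001 ] turn share [ 0.0001  0.0001 -0.0006] rows>= 0.010787734163769143 0.016225188472618182
```

View pics/w4.png

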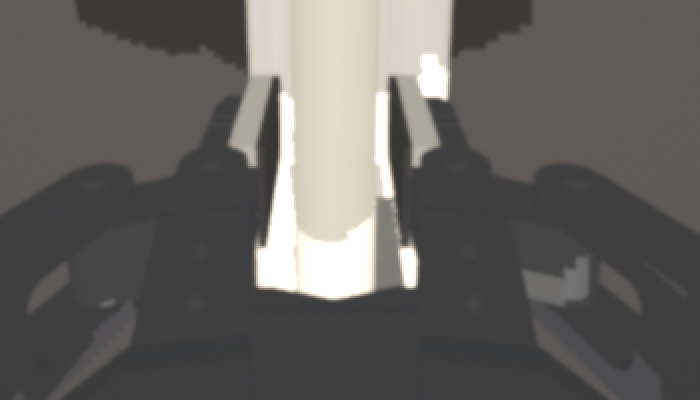

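The tube stands between the pads: pad edges are at about 278 and 392 (zoomed), the tube spans about 292–380, so it is centred. I'll close the gripper.

```bash
python3 -m handwheel '[[0,0,0.001,0,0,0,0.2],[0,0,0,0,0,0,0.1],[0,0,0,0,0,0,0],[0,0,0,0,0,0,0]]' 60; python3 - <<'E'
from h import *
from plant import ctrl,cams
plan(ctrl.sense(),[.6308-.04,.1345+.0035,.031],-5)
E
```

```text
clock: 3.88
position: [0.6309, 0.1347, 0.0312]
tool_rot: [1.431, 1.569, 1.344]
force: [0.1, 0.2, 0.5]
grip_width: 0.19
clock 3.8833 pos [0.6309 0.1347 0.0312] q [ 0.21  0.41 -0.11  1.05  0.    1.87] F [0.1 0.2 0.5] grip 0.19
shift share now [ 0.0005 -0.0005 -0.1005] in target frame [ 0.0005 -0.0005 -0.1005] turn share [ 0.0001  0.0001 -0.0007] rows>= 0.9640004399787134 0.0171666940504015
```

```bash
python3 -m handwheel '[[0,0,-0.015,0,0,0,0],[0,0,-0.015,0,0,0,0]]' 80; python3 - <<'E'
from h import *
from plant import ctrl,cams
plan(ctrl.sense(),[.6308-.045,.1345+.0039,.031],-5)
E
```

```text
clock: 4.05
position: [0.6206, 0.1356, 0.0312]
tool_rot: [0.552, 1.567, 0.464]
force: [0.8, 0.8, -2.9]
grip_width: 0.187
clock 4.05 pos [0.6206 0.1356 0.0312] q [ 0.21  0.39 -0.14  1.04  0.    1.87] F [ 0.8  0.8 -2.9] grip 0.187
shift share now [ 0.0001 -0.0006 -0.0873] in target frame [ 0.0004 -0.0006 -0.0873] turn share [-0.0002  0.0011 -0.0007] rows>= 0.8371633822236878 0.033320489686112086
```

```bash
python3 -m handwheel '[[0,0,-0.015,0,0.001,0,0],[0,0,-0.015,0,0,0,0],[0,0,-0.015,0,0,0,0]]'; python3 - <<'E'
from h import *
from plant import ctrl,cams
plan(ctrl.sense(),[.6308-.045,.1345+.0039,.031],-5)
c=cams.camera("wrist");cv2.imwrite("pics/w5.png",c["image"][:,:,::-1])
E
```

```text
clock: 4.3
position: [0.5993, 0.1372, 0.0304]
tool_rot: [2.529, 1.568, 2.441]
force: [-0.3, 0.2, -0.4]
grip_width: 0.183
clock 4.3 pos [0.5993 0.1372 0.0304] q [ 0.22  0.36 -0.18  1.03  0.    1.88] F [-0.3  0.2 -0.4] grip 0.183
shift share now [-0.0014 -0.     -0.0338] in target frame [-0.0015 -0.     -0.0338] turn share [-0.0002 -0.0008 -0.0006] rows>= 0.32463900838427234 0.0259039047483108
```

View pics/w5.png

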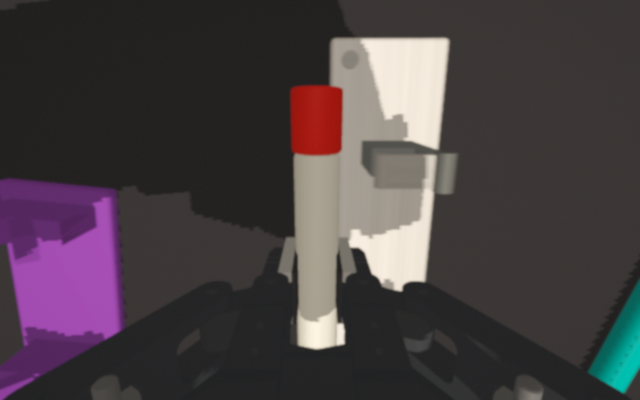

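The tube is clear of the jaws and held level: cap at (316,120), jaw at (405,165), now well separated. I'll go a little further level, then lift.

```bash
python3 -m handwheel '[[-0.001,0,-0.04,0,0,0,0],[-0.002,0,-0.05,0,0,0,0],[-0.06,0,-0.02,0,0,0,0],[-0.08,0,-0.02,0,0,0,0],[-0.05,0,0,0,0,0,0]]'; python3 - <<'E'
from h import *
from plant import ctrl,cams
plan(ctrl.sense(),[.4395,-.056,.1],-6.9)
E
```

```text
clock: 4.77
position: [0.5369, 0.1408, 0.1037]
tool_rot: [-2.992, 1.554, -3.079]
force: [-0.1, 0.4, -0.5]
grip_width: 0.18
clock 4.7667 pos [0.5369 0.1408 0.1037] q [ 0.25  0.23 -0.2   1.16  0.    1.91] F [-0.1  0.4 -0.5] grip 0.18
shift share now [ 0.014  -0.5113 -0.1998] in target frame [ 0.0092 -0.5178 -0.1826] turn share [ 0.0107 -0.0054  0.0009] rows>= 5.267180504798919 0.30296285746948665
```

```bash
python3 -m handwheel '[[0,-0.05,-0.018,0.01,-0.005,0.001,0],[0,-0.075,-0.026,0,0,0,0],[0,-0.085,-0.03,0,0,0,0],[0,-0.085,-0.03,0,0,0,0],[0,-0.085,-0.03,0,0,0,0],[0,-0.07,-0.025,0,0,0,0],[0,-0.03,-0.01,0,0,0,0],[0,0,0,0,0,0,0]]'; python3 - <<'E'
from h import *
from plant import ctrl,cams
s=ctrl.sense(); plan(s,[.4395,-.056,.1],-6.9)
print(tool(s).as_matrix().round(3))
for n in("top","wrist","scene"):
  c=cams.camera(n);cv2.imwrite(f"pics/{n}6.png",c["image"][:,:,::-1]);np.savez(n+"6.npz",**c)
  W=cloud(c);m=mask(c,"red")&(W[...,0]>.3)&(W[...,0]<.6)&(W[...,2]>.05)
  k,l,st,ce=cv2.connectedComponentsWithStats(m.astype(np.uint8))
  for i in range(1,k):
    if st[i,4]>20: print(n,st[i],np.median(W[l==i],0).round(4),rect(W[l==i]))
  m=mask(c,"yellow")&(W[...,0]<.6)&(W[...,2]>.045)&(W[...,2]<.06)
  for sgn in(1,-1):
    q=W[m&((W[...,1]+.056)*sgn>0)]
    if len(q)>5: print(n,"block",len(q),q.min(0).round(3),q.max(0).round(3),rect(q))
E
```

```text
clock: 5.43
position: [0.4441, -0.0454, 0.1099]
tool_rot: [0.34, 1.558, 0.228]
force: [0.4, -0.3, -0.8]
grip_width: 0.19
clock 5.4333 pos [ 0.4441 -0.0454  0.1099] q [-0.1  -0.   -0.44  1.12  0.    1.58] F [ 0.4 -0.3 -0.8] grip 0.19
shift share now [ 0.0245 -0.0277 -0.0087] in target frame [ 0.0247 -0.0276 -0.0082] turn share [ 0.0026  0.0038 -0.0014] rows>= 0.3640707239064973 0.1205892178195704
[[ 0.012  0.112  0.994]
 [ 0.003  0.994 -0.112]
 [-1.     0.004  0.012]]
top [312 294  17  14 186] [0.453  0.0181 0.1365] ((451.7359619140625, 18.248620986938477), (23.72652244567871, 18.96135902404785), 82.16129302978516)
top block 53 [ 0.421 -0.019  0.046] [ 0.467 -0.004  0.054] ((443.57373046875, -12.070819854736328), (11.672266960144043, 47.194129943847656), 83.93858337402344)
top block 50 [ 0.443 -0.11   0.046] [ 0.457 -0.097  0.054] ((449.8839111328125, -103.39012908935547), (12.188167572021484, 14.077949523925781), 84.2988510131836)
wrist [ 290   86   53   69 3393] [0.4509 0.0201 0.1388] ((451.00006103515625, 19.384126663208008), (23.597532272338867, 19.54193115234375), 83.59674835205078)
wrist block 534 [ 0.418 -0.02   0.045] [ 0.467 -0.003  0.056] ((442.7943420410156, -11.521561622619629), (12.262528419494629, 48.00426483154297), 83.01123809814453)
scene [263 105  17  14 165] [0.4585 0.02   0.1351] ((455.3093566894531, 20.24770736694336), (23.683094024658203, 16.71759033203125), 86.75186920166016)
scene [190 126   9  13  69] [ 0.4444 -0.1074  0.1344] ((439.6670227050781, -107.1557846069336), (8.835389137268066, 16.414012908935547), 84.16859436035156)
scene block 18 [ 0.425 -0.019  0.045] [ 0.464 -0.003  0.054] ((445.0845947265625, -11.368103981018066), (11.643226623535156, 39.10028839111328), 82.79735565185547)
scene block 53 [ 0.415 -0.109  0.045] [ 0.457 -0.093  0.054] ((435.74017333984375, -99.90028381347656), (10.991686820983887, 43.020816802978516), 80.91996002197266)
```

View pics/wrist6.png

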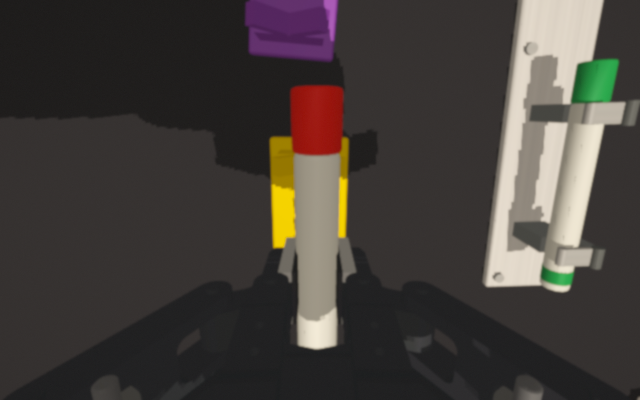

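View pics/scene6.png

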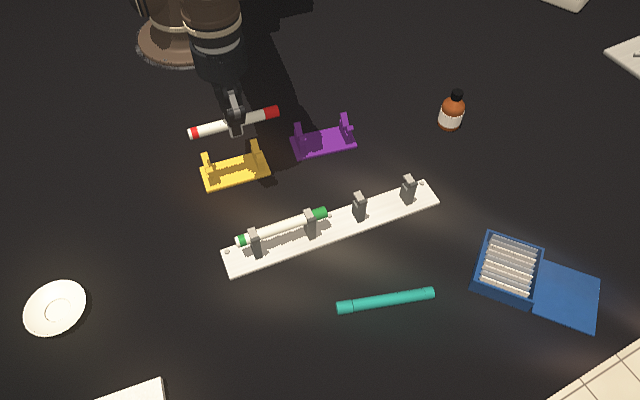

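The scene view shows the red tube held level above the yellow cradle, cap (272,112), band (193,131). In the wrist view it covers the cradle. The green tube is still in its clips. I'll align and lower it.

```bash
python3 -m handwheel '[[0.04,-0.032,-0.012,0.0026,0.004,-0.0014,0],[0.04,0,0,0,0,0,0],[0,0,0,0,0,0,0],[0,0,0,0,0,0,0]]'; python3 - <<'E'
from h import *
from plant import ctrl,cams
s=ctrl.sense(); plan(s,[.4385,-.057,.06],-6.9)
plan(s,[.4385,-.057,.029],-6.9)
E
```

```text
clock: 5.92
position: [0.4429, -0.0522, 0.0779]
tool_rot: [0.602, 1.567, 0.49]
force: [-0.1, -0.4, 0.1]
grip_width: 0.186
clock 5.9167 pos [ 0.4429 -0.0522  0.0779] q [-0.12  0.02 -0.49  1.05  0.    1.56] F [-0.1 -0.4  0.1] grip 0.186
shift share now [ 0.0448 -0.0133 -0.0098] in target frame [ 0.0449 -0.0133 -0.0096] turn share [ 0.0027  0.0009 -0.0006] rows>= 0.45801282516800995 0.07407941834402461
clock 5.9167 pos [ 0.4429 -0.0522  0.0779] q [-0.12  0.02 -0.49  1.05  0.    1.56] F [-0.1 -0.4  0.1] grip 0.186
shift share now [ 0.1223 -0.0134 -0.0101] in target frame [ 0.1224 -0.0133 -0.0096] turn share [ 0.0027  0.0009 -0.0006] rows>= 1.1840949891847976 0.07407941834402461
```

```bash
python3 -m handwheel '[[0.03,-0.015,-0.012,0.0027,0.001,0,0],[0.015,-0.004,-0.003,0,0,0,0],[0,0,0,0,0,0,0],[0,0,0,0,0,0,0]]'; python3 - <<'E'
from h import *
from plant import ctrl,cams
s=ctrl.sense()
plan(s,[.4385,-.057,.029],-6.9)
c=cams.camera("scene");cv2.imwrite("pics/s7.png",cv2.resize(c["image"][90:220,150:330,::-1],None,fx=4,fy=4))
E
```

```text
clock: 6.25
position: [0.4386, -0.0565, 0.0615]
tool_rot: [1.043, 1.568, 0.927]
force: [0.1, -0.1, -0.8]
grip_width: 0.183
clock 6.25 pos [ 0.4386 -0.0565  0.0615] q [-0.13  0.03 -0.52  1.02  0.    1.56] F [ 0.1 -0.1 -0.8] grip 0.183
shift share now [ 0.0811 -0.0016 -0.0002] in target frame [ 0.0811 -0.0013 -0.0001] turn share [ 0.0017  0.0005 -0.0009] rows>= 0.7784609563631618 0.04966238481252045
```

View pics/s7.png

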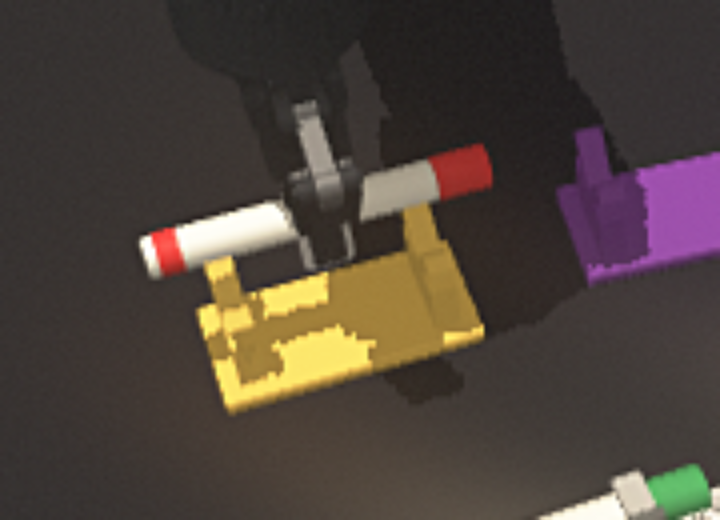

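The zoomed view shows the tube over both blocks with about equal overhang: left end 145 against block 205, right block 435 against end 490. I'll lower it slowly.

```bash
python3 -m handwheel '[[0.03,-0.001,0,0.0017,0,-0.001,0],[0.03,0,0,0,0,0,0],[0.008,0,0,0,0,0,0],[0,0,0,0,0,0,0]]'; python3 - <<'E'
from h import *
from plant import ctrl,cams
s=ctrl.sense()
plan(s,[.4385,-.057,.029],-6.9)
E
```

```text
clock: 6.63
position: [0.4421, -0.0562, 0.037]
tool_rot: [-0.013, 1.563, -0.133]
force: [-0.5, -0.3, -0.0]
grip_width: 0.181
clock 6.6333 pos [ 0.4421 -0.0562  0.037 ] q [-0.13  0.05 -0.56  0.95 -0.    1.56] F [-0.5 -0.3 -0. ] grip 0.181
shift share now [ 0.0201 -0.003  -0.0088] in target frame [ 0.0201 -0.003  -0.0086] turn share [0.0004 0.0026 0.    ] rows>= 0.21195884863140246 0.0652201746247891
```

```bash
python3 -m handwheel '[[0.006,-0.002,-0.009,0,0.0026,0,0],[0,0,0,0,0,0,0],[0,0,0,0,0,0,0]]'; python3 - <<'E'
from h import *
from plant import ctrl,cams
s=ctrl.sense()
plan(s,[.4385,-.057,.029],-6.9)
E
```

```text
clock: 6.88
position: [0.4391, -0.0565, 0.0361]
tool_rot: [0.003, 1.57, -0.115]
force: [0.2, -0.2, -0.3]
grip_width: 0.182
clock 6.8833 pos [ 0.4391 -0.0565  0.0361] q [-0.13  0.05 -0.56  0.96  0.    1.56] F [ 0.2 -0.2 -0.3] grip 0.182
shift share now [ 0.0179 -0.0014 -0.0012] in target frame [ 0.0179 -0.0014 -0.0012] turn share [ 0.0006  0.0002 -0.    ] rows>= 0.1722055503256164 0.015444351924720177
```

```bash
python3 -m handwheel '[[0.007,-0.001,-0.001,0,0,0,0],[0,0,0,0,0,0,0]]'; python3 -m handwheel '[[0.006,0,-0.001,0,0,0,0],[0,0,0,0,0,0,0]]'; python3 - <<'E'
from h import *
from plant import ctrl,cams
s=ctrl.sense()
plan(s,[.4385,-.057,.029],-6.9)
E
```

```text
clock: 7.05
position: [0.4391, -0.0569, 0.034]
tool_rot: [-0.001, 1.569, -0.12]
force: [-0.2, -0.3, -1.3]
grip_width: 0.183
clock: 7.22
position: [0.439, -0.057, 0.0317]
tool_rot: [0.001, 1.568, -0.118]
force: [-0.2, -0.3, -1.0]
grip_width: 0.182
clock 7.2167 pos [ 0.439  -0.057   0.0317] q [-0.13  0.05 -0.57  0.94  0.    1.56] F [-0.2 -0.3 -1. ] grip 0.182
shift share now [ 0.0068 -0.0001 -0.0012] in target frame [ 0.0068 -0.0001 -0.0012] turn share [ 0.0005  0.0009 -0.    ] rows>= 0.06623237800472961 0.025195287832976778
```

```bash
python3 -m handwheel '[[0.004,0,-0.001,0,0.001,0,0],[0,0,0,0,0,0,0]]'; python3 -m handwheel '[[0.003,0,0,0,0,0,0],[0,0,0,0,0,0,0]]'; python3 -m handwheel '[[0.003,0,0,0,0,0,0],[0,0,0,0,0,0,0]]'
```

```text
clock: 7.38
position: [0.4385, -0.057, 0.03]
tool_rot: [3.044, 1.57, 2.925]
force: [-0.7, 0.5, -0.1]
grip_width: 0.185
clock: 7.55
position: [0.4387, -0.057, 0.0297]
tool_rot: [1.766, 1.571, 1.647]
force: [-1.1, 0.9, 0.1]
grip_width: 0.186
clock: 7.72
position: [0.4387, -0.057, 0.0298]
tool_rot: [0.061, 1.57, -0.058]
force: [-0.5, 0.3, -0.3]
grip_width: 0.18
```

```bash
python3 -m handwheel '[[0.006,0,0,0,0,0,0],[0,0,0,0,0,0,0]]'; python3 - <<'E'
from h import *
from plant import ctrl,cams
s=ctrl.sense()
plan(s,[.4385,-.057,.028],-6.9)
c=cams.camera("scene");cv2.imwrite("pics/s8.png",cv2.resize(c["image"][90:220,150:330,::-1],None,fx=4,fy=4))
c=cams.camera("top");cv2.imwrite("pics/t8.png",cv2.resize(c["image"][230:350,270:450,::-1],None,fx=4,fy=4))
E
```

```text
clock: 7.88
position: [0.439, -0.0571, 0.03]
tool_rot: [-0.034, 1.569, -0.153]
force: [0.2, 0.5, 0.3]
grip_width: 0.186
clock 7.8833 pos [ 0.439  -0.0571  0.03  ] q [-0.13  0.06 -0.57  0.94 -0.    1.56] F [0.2 0.5 0.3] grip 0.186
shift share now [ 0.0051  0.     -0.0012] in target frame [ 0.0051  0.     -0.0012] turn share [0.0006 0.0007 0.    ] rows>= 0.04985973739310234 0.022288718310280554
```

View pics/s8.png

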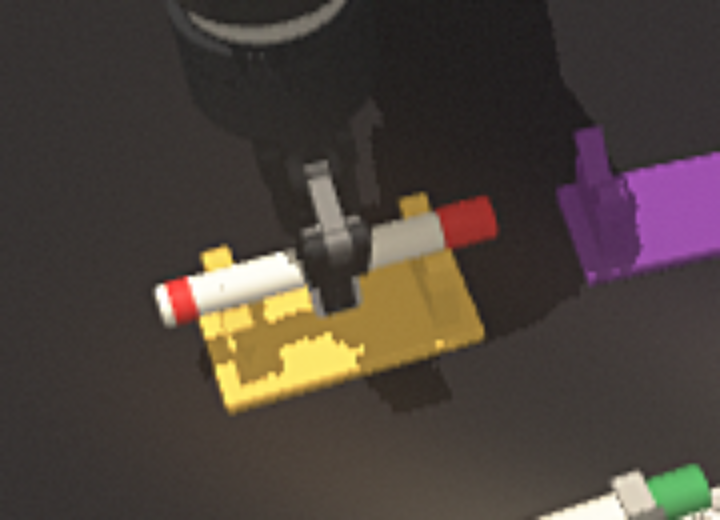

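View pics/t8.png

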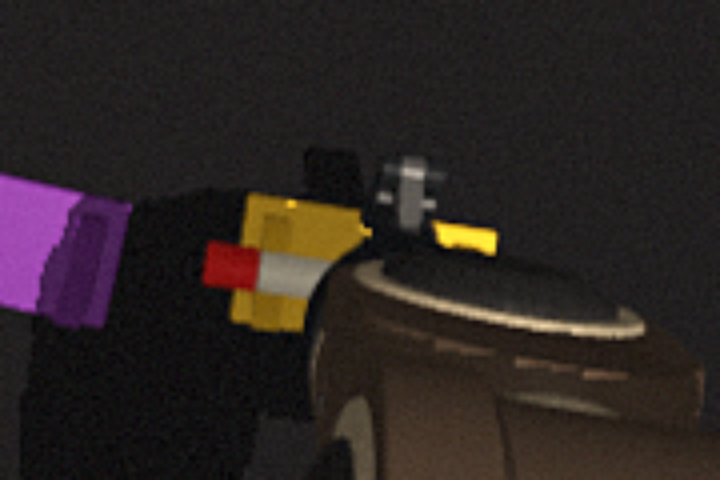

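```bash
python3 -m handwheel '[[0.009,0,-0.001,0,0.001,0,0],[0,0,0,0,0,0,0],[0,0,0,0,0,0,0]]'; python3 -m handwheel '[[0,0,0,0,0,0,0]]'
```

```text
clock: 8.23
position: [0.4398, -0.0572, 0.031]
tool_rot: [-0.029, 1.567, -0.148]
force: [-0.1, 0.4, -0.6]
grip_width: 0.178
clock: 8.32
position: [0.44, -0.0572, 0.0309]
tool_rot: [-0.025, 1.567, -0.143]
force: [-0.4, 0.5, -1.0]
grip_width: 0.185
```

```bash
python3 -m handwheel '[[0.007,0,-0.003,0,0.0015,0,0]]'; python3 -m handwheel '[[0.007,0,0,0,0,0,0]]';  python3 - <<'E'
from h import *
from plant import ctrl
plan(ctrl.sense(),[.4385,-.057,.028],-6.9)
E
```

```text
clock: 8.4
position: [0.44, -0.0572, 0.0302]
tool_rot: [-0.059, 1.569, -0.178]
force: [-13.3, 2.1, 48.5]
grip_width: 0.185
clock: 8.48
position: [0.4401, -0.0572, 0.0302]
tool_rot: [-0.026, 1.568, -0.145]
force: [-20.8, 3.0, 46.3]
grip_width: 0.182
clock 8.4833 pos [ 0.4401 -0.0572  0.0302] q [-0.13  0.06 -0.57  0.94 -0.    1.56] F [-20.8   3.   46.3] grip 0.182
shift share now [ 0.0054 -0.     -0.0041] in target frame [ 0.0054 -0.     -0.0041] turn share [0.0006 0.0009 0.    ] rows>= 0.06497630835444049 0.0273390868019747
```

The tube is in firm contact with the notches. I'll relax the push, then open gradually.

```bash
python3 -m handwheel '[[-0.001,0,0,0,0,0,0],[0,0,0,0,0,0,0]]' 20; python3 -m handwheel '[[0,0,0,0,0,0,0.22],[0,0,0,0,0,0,0.26],[0,0,0,0,0,0,0.32],[0,0,0,0,0,0,0.32]]'; python3 - <<'E'
from h import *
from plant import ctrl,cams
plan(ctrl.sense(),[.4385,-.057,.028],-6.9)
c=cams.camera("wrist");cv2.imwrite("pics/w9.png",c["image"][:,:,::-1])
c=cams.camera("scene");cv2.imwrite("pics/s9.png",cv2.resize(c["image"][90:220,150:330,::-1],None,fx=4,fy=4))
E
```

```text
clock: 8.65
position: [0.4403, -0.0572, 0.0317]
tool_rot: [-0.019, 1.567, -0.138]
force: [-0.3, 0.7, -0.4]
grip_width: 0.181
clock: 8.98
position: [0.4397, -0.0572, 0.0296]
tool_rot: [-0.065, 1.569, -0.184]
force: [0.3, 0.3, 0.2]
grip_width: 0.32
clock 8.9833 pos [ 0.4397 -0.0572  0.0296] q [-0.13  0.06 -0.57  0.94 -0.    1.56] F [0.3 0.3 0.2] grip 0.32
shift share now [ 0.004   0.0001 -0.0031] in target frame [ 0.004   0.0001 -0.0031] turn share [0.0005 0.0005 0.    ] rows>= 0.04888658565197115 0.019156616656183394
```

View pics/w9.png

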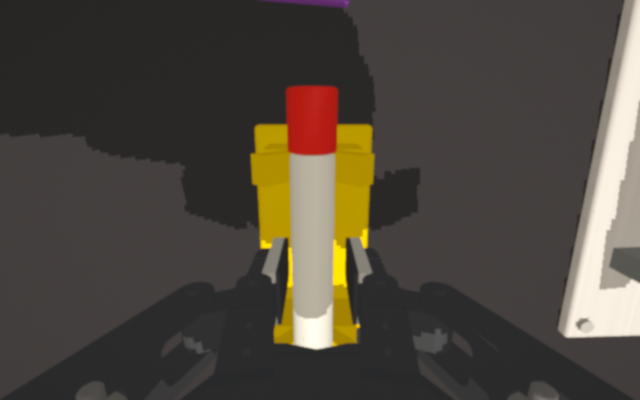

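View pics/s9.png

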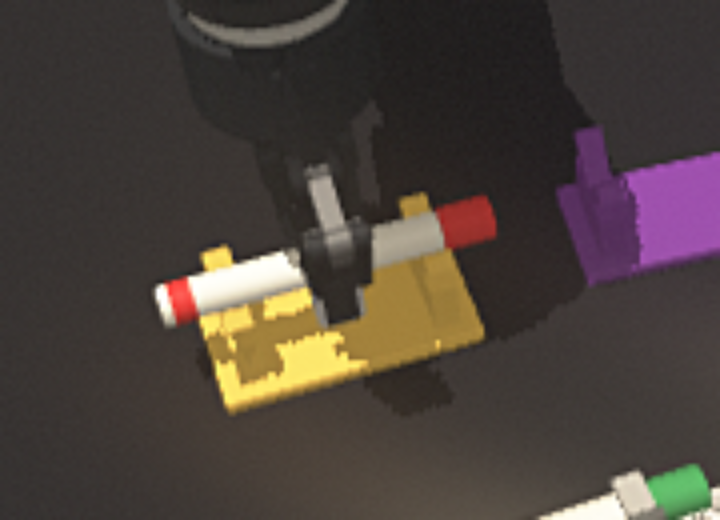

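The tube is seated: tube column 312 equals the notch centre (250–375), and the pads are off it. I'll open wider and rise straight up.

```bash
python3 -m handwheel '[[0,0,-0.003,0,0,0,0.5],[0,0,0,0,0,0,0.5],[-0.02,0,0,0,0,0,0.5],[-0.04,0,0,0,0,0,0.5],[-0.08,0,0,0,0,0,0.5],[-0.1,0,0,0,0,0,0.5],[-0.1,0,0,0,0,0,0.5],[-0.05,0,0,0,0,0,0.5]]'; python3 -m handwheel '[[0,0.09,0,0,0,0,0.5],[0,0.1,0,0,0,0,0.5],[0,0.1,0,0,0,0,0.5],[0,0.1,0,0,0,0,0.5],[0,0.05,0,0,0,0,0.5],[0,0,0,0,0,0,0.5],[0,0,0,0,0,0,0.5]]'; python3 - <<'E'
from h import *
from plant import ctrl,cams
print(ctrl.sense()["position"])
for n in("top","scene"):
  c=cams.camera(n);cv2.imwrite(f"pics/{n}10.png",c["image"][:,:,::-1])
  W=cloud(c);m=mask(c,"red")&(W[...,0]>.3)&(W[...,0]<.6)
  k,l,st,ce=cv2.connectedComponentsWithStats(m.astype(np.uint8))
  for i in range(1,k):
    if st[i,4]>20: print(n,st[i],np.median(W[l==i],0).round(4),W[l==i][:,2].max(),rect(W[l==i]))
E
```

```text
clock: 9.75
position: [0.4331, -0.0563, 0.1879]
tool_rot: [3.138, 1.559, 3.019]
force: [0.1, -0.0, -0.4]
grip_width: 0.498
clock: 10.33
position: [0.4599, 0.1239, 0.202]
tool_rot: [0.381, 1.562, 0.254]
force: [-0.3, -0.1, -0.1]
grip_width: 0.497
[0.45991838 0.12386147 0.20196609]
top [320 291  15  12 155] [0.4462 0.0074 0.055 ] 0.05905856443738578 ((441.51141357421875, 8.010232925415039), (24.30741310119629, 28.160512924194336), 81.43924713134766)
top [396 302   7  12  60] [ 0.4312 -0.1213  0.0548] 0.05788581381749803 ((425.4126892089844, -123.09151458740234), (31.54850196838379, 13.371685981750488), 17.20448112487793)
scene [259 139  15  13 145] [0.4517 0.0069 0.0542] 0.05951502195193588 ((437.1715087890625, 10.205777168273926), (24.198396682739258, 42.535743713378906), 74.65972900390625)
scene [191 159   8  12  58] [ 0.436  -0.12    0.0536] 0.05855116153795439 ((406.7999572753906, -116.9824447631836), (8.760775566101074, 68.33512115478516), 83.54896545410156)
```

View pics/top10.png

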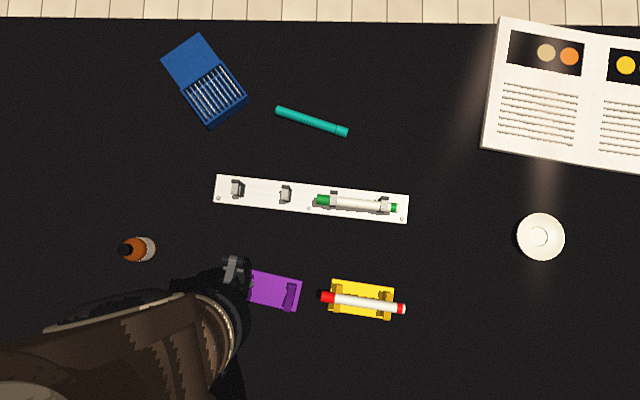

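View pics/scene10.png

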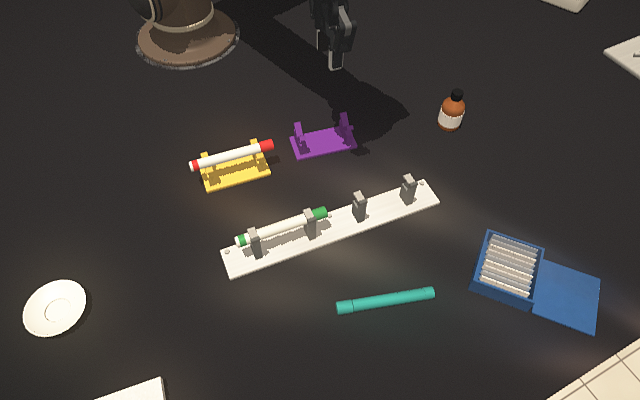

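Both views show the red tube lying across both yellow notches, from top px (320,296) to (404,309), with the green tube still clipped and the arm away. I'll hand the job in.

```bash
python3 -c "
from plant import workorder
print(workorder.job_done())"
```

```text
the job is handed in; nothing more can be done
None
```

The red-capped tube now lies lengthwise across both notches of the yellow cradle, and I handed the job in at about 10.4 s of the 38 s allowed.

**What I did:** I gripped the tube between its two clips and drew it out level to the open side. I moved it about 30 mm to clear the jaws, plus roughly 20 mm more before lifting. I then lowered it in small steps until it touched the notches, and only released it there before backing the arm away.

**Last checks:**
- **Tube:** It is level, with its top at about 58 mm, so its axis is at about 49 mm (48 mm expected). It is centred to within a few mm, and both ends overhang the cradle about equally.
- **Everything else:** The green tube is still in its clips, and the turquoise tube and purple cradle were not touched. The gripper is clear of everything.

**What disagreed:**
- **Seating force:** To confirm contact I pressed the seated tube down for two rows, and the wrist force reached about 50 N (limit 120 N). I relaxed that before opening.
- **Seating height:** The tube stopped with the TCP about 2 mm higher than I had worked out. That fits the calibration and how the tube sat in the grip.
- **Clip forces:** I read the force only at the end of each step, so I did not record the 5–15 N jaw force during extraction.

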